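Snap the rim of a repaired tablet shut

TASK

The repaired test tablet lies face up on the blue mat with its orange rim still unclipped. Press down around the rim with closed fingertips, section by section, until all six sections have clicked shut flush with the face. Do not press on the dark display glass, do not lift the tablet or push it away from where it lies, and leave the jar, the screwdriver and the tweezers alone.

Things in the scene. Friction and masses are not known exactly. Their poses are not given: they have to be found in the camera images.
- tablet: Loose test tablet lying face up on the blue bench mat (mat top 3 mm above the bench): dark grey case 130 x 190 mm, 34 mm high with the rim shut, 0.7 to 1 kg. Origin at the centre of its underside; x the short way, y the long way, z up; at yaw 0 its -x side faces the robot. An orange rim, 24 mm wide, 5 mm thick, in six separate sections, surrounds its face.
- display: Dark, delicate display glass in the middle of the tablet's face, 50 mm (tablet x) by 100 mm (tablet y), 2 mm thick, its top 2 mm above the flush face (36 mm above the tablet's underside). Origin at the centre of its underside.
- near_left_press (a point): Point on the top surface of one orange rim section (left (+y) half of the long side on the tablet's -x side, 95 mm long), half-way along it and 7 mm in from its outer edge: where to press down. It moves with the section: about 38 mm above the tablet's underside when up, 34 mm when shut.
- near_left (a joint): Hinge angle of that rim section, hinged along its inner edge: 0 with its outer edge standing up 6 mm, 0.25 rad shut, flush with the face. Sections move independently. Pressed near its outer edge it resists with about 8 N, gives way, and past half travel clicks shut and stays; short of that it springs up again. Once shut it is rigid.
- near_right_press (a point): Point on the top surface of one orange rim section (right (-y) half of the long side on the tablet's -x side, 95 mm long), half-way along it and 7 mm in from its outer edge: where to press down. It moves with the section: about 38 mm above the tablet's underside when up, 34 mm when shut.
- near_right (a joint): Hinge angle of that rim section, hinged along its inner edge: 0 with its outer edge standing up 6 mm, 0.25 rad shut, flush with the face. Sections move independently. Pressed near its outer edge it resists with about 8 N, gives way, and past half travel clicks shut and stays; short of that it springs up again. Once shut it is rigid.
- right_end_press (a point): Point on the top surface of one orange rim section (short side at the tablet's -y end, 82 mm long between the long sides), half-way along it and 7 mm in from its outer edge: where to press down. It moves with the section: about 38 mm above the tablet's underside when up, 34 mm when shut.
- right_end (a joint): Hinge angle of that rim section, hinged along its inner edge: 0 with its outer edge standing up 6 mm, 0.25 rad shut, flush with the face. Sections move independently. Pressed near its outer edge it resists with about 8 N, gives way, and past half travel clicks shut and stays; short of that it springs up again. Once shut it is rigid.
- far_right_press (a point): Point on the top surface of one orange rim section (right (-y) half of the long side on the tablet's +x side, 95 mm long), half-way along it and 7 mm in from its outer edge: where to press down. It moves with the section: about 38 mm above the tablet's underside when up, 34 mm when shut.
- far_right (a joint): Hinge angle of that rim section, hinged along its inner edge: 0 with its outer edge standing up 6 mm, 0.25 rad shut, flush with the face. Sections move independently. Pressed near its outer edge it resists with about 8 N, gives way, and past half travel clicks shut and stays; short of that it springs up again. Once shut it is rigid.
- far_left_press (a point): Point on the top surface of one orange rim section (left (+y) half of the long side on the tablet's +x side, 95 mm long), half-way along it and 7 mm in from its outer edge: where to press down. It moves with the section: about 38 mm above the tablet's underside when up, 34 mm when shut.
- far_left (a joint): Hinge angle of that rim section, hinged along its inner edge: 0 with its outer edge standing up 6 mm, 0.25 rad shut, flush with the face. Sections move independently. Pressed near its outer edge it resists with about 8 N, gives way, and past half travel clicks shut and stays; short of that it springs up again. Once shut it is rigid.
- left_end_press (a point): Point on the top surface of one orange rim section (short side at the tablet's +y end, 82 mm long between the long sides), half-way along it and 7 mm in from its outer edge: where to press down. It moves with the section: about 38 mm above the tablet's underside when up, 34 mm when shut.
- left_end (a joint): Hinge angle of that rim section, hinged along its inner edge: 0 with its outer edge standing up 6 mm, 0.25 rad shut, flush with the face. Sections move independently. Pressed near its outer edge it resists with about 8 N, gives way, and past half travel clicks shut and stays; short of that it springs up again. Once shut it is rigid.
- jar: Small amber glass jar with a black cap, 42 mm diameter, 42 mm high, standing loose on the mat beside the tablet. Origin at the centre of its underside. A bystander.
- driver: Screwdriver with a red handle, 150 mm long, lying loose on the mat beside the tablet. Its own x runs along it. A bystander.
- tweezers: Steel tweezers, about 135 mm long and 8 mm high, lying loose on the mat beside the tablet; own x runs along them, origin near their middle. A bystander.

How it is judged:
At the end, for the whole second after the job is handed in: All six rim sections are clicked shut (each hinge past 0.21 of 0.25 rad), the tablet lies flat and at rest within 30 mm of where it was, and the jar, screwdriver and tweezers are within 30 mm of where they were (value of joint each of near_left, near_right, right_end, far_right, far_left, left_end above 0.21 rad and distance of each of tablet, jar, driver, tweezers from where it was at the start of the episode below 0.03 m and angle between tablet's own z axis and vertical below 0.05 rad and linear speed of tablet below 0.02 m/s); the robot touches nothing.
It fails at once if the tablet is lifted or tipped (more than 12 mm up or 0.15 rad) (height (world z) of tablet above 0.015 m or angle between tablet's own z axis and vertical above 0.15 rad).
It fails at once if the tablet is pushed more than 30 mm away (distance of tablet from where it was at the start of the episode above 0.03 m).
It fails at once if the display glass is pressed (more than 4 N) (contact force between display and anything else above 4 N).
It fails at once if the jar, screwdriver or tweezers are moved more than 30 mm (distance of any of jar, driver, tweezers from where it was at the start of the episode above 0.03 m).
It also fails if it takes over 48 s, if anything falls off the work surface, if the arm or the gripper's body presses on something with over 40 N, if the wrist force passes 120 N, or if a joint passes its speed limit or range.

ROBOT

A 6-joint arm with a two-finger parallel gripper is mounted at the origin on the work surface. World frame = base frame: x ahead of the robot, y to its left, z up, the work surface at z = 0. Lengths are in m, angles in rad, forces in N, time in s.
With the tool pointing down it reaches from about 0.375 to 0.9 m from the base axis. Payload 3.1 kg.
Tool frame: the origin (TCP) lies midway between the tips of the shut fingers; the grasp point (between the pads) lies 19 mm behind it; x points along the fingers, z is the direction in which the jaws open and shut, and the axes are right-handed (so a half turn about x gives the same grasp; the last joint's range is limited). The gripper opens to 85 mm and grips with 20 to 120 N. Pads are 22 mm wide; open, the fingers measure 114 mm over their backs; the gripper's body (76 mm by 85 mm) begins 54 mm behind the grasp point. The pads swing forward as they close: fully open they stand 13 mm farther back than shut.
Start: joints at [1.044, 0.527, 1.433, -0, 1.181, -0.178], TCP at [0.214, 0.587, 0.231] pointing down, gripper open.
Joint ranges: [-3.08, 3.08], [-0.75, 2.2], [0.22, 2.44], [-1.43, 4.57], [0, 2.65], [-2.85, 2.85]. Speed limits (rad/s): [2.79, 2.79, 3.14, 3.14, 3.14, 3.14].

INTERFACE

Orientations are given as a unit quaternion [x, y, z, w].
In Python, from station import telemetry, optics, manip gives the robot as it stands.
- The arm moves only by the tool step_arm, never from a script. Its argument "commands" is a list of rows, each a list of 4 numbers: the shift along the tool's x, y, z in m, then the turn about the tool's x in rad. A call has 1 to 8 rows; each row is the pose to reach, as a shift and turn from the pose measured when the call began, along the tool's axes at that moment; what a row does not reach only later rows make up. A row lasts 1/12 s, in which the tool goes at most 41.7 mm and 7.16 degrees, less where a joint would pass 70% of its speed; a pose out of reach is approached as far as the arm can. A call with a gripper value outside its range is refused whole. "jaw" is the finger opening in m, from 0 to 0.0854, set as the call begins (left out, the last holds). The fingers move at their own pace and stop on an object; "grip_force" is the grip in N (left out, the last holds). Time passes only in rows, so rows that repeat a pose let the fingers close. It gives the time, the measured TCP pose, the force and the opening at its end, in the units of the state.
- telemetry.sense(): the state, without advancing time (a new reading comes with each control period).
- optics.snapshot(name): name is "scene" or "top" or "wrist"; returns the picture (480x640x3 uint8, red, green, blue); there is no depth.
- optics.camera_params(name): a dict with "mtx" (3x3 intrinsics, pixels), "origin" and "attitude" of the camera in the world. Camera axes: x right, y down, z forward; pixel columns grow to the right and rows downward; lengths in m; the calibration is good to about 2 mm. A picture is of the moment at which its call begins: read the wrist's pose just before it. camera_params takes no time and is no camera call; for the wrist camera it gives the pose at the moment of the call.
- manip.sign_off(): hands the job in, once; it reports no verdict.
The state is a dict: "t": time; "q": joint angles; "qd": joint speeds; "tau": joint torques, N m; "tcp_pos": TCP position; "tool_rot": TCP orientation; "force": force on the tool from outside, world axes, zero at the start; "ft_torque": the same for the moment, N m; "finger_gap": opening from 0.0 (shut) to 1.0 (fully open).
Only numpy, scipy, OpenCV 4.12 (cv2) and the standard library are available. Lean on these libraries where they do the work, as an engineer would, in place of code of your own. Each camera call takes 0.05 s, during which the arm holds its last target.

## Working session

There is one attempt and no reset: what is moved stays moved. The work goes in short steps, Python scripts to look and compute and a tool call to move; the robot and the scene stay as the last step left them, time stands still between calls to the robot, and variables do not carry over. Pictures are saved under pics/ and viewed, and the job is handed in when it is done.

Besides the shell and the picture viewer there is one more tool, called after "Request:" in YAML: its name, and indented under it one key for each argument. step_arm: Moves the arm, as the interface text tells. Its arguments: {"type":"object","properties":{"commands":{"type":"array","items":{"type":"array","items":{"type":"number"}}},"jaw":{"type":"number"},"grip_force":{"type":"number"}},"required":["commands"]}

```bash
mkdir -p pics; python3 - <<'E'
from station import telemetry, optics, manip
import cv2
s=telemetry.sense();print(s)
for n in ("top","scene"):
    im=optics.snapshot(n);cv2.imwrite(f"pics/{n}0.png",im[:,:,::-1]);print(n,optics.camera_params(n))
E
```

```text
{'t': 0.0, 'q': array([ 1.04349027e+00,  5.28461495e-01,  1.43389063e+00, -2.71292076e-05,
        1.18141350e+00, -1.78468896e-01]), 'qd': array([ 0.00080765, -0.00031719,  0.00042515, -0.00096437, -0.00067568,
        0.00153708]), 'tau': array([ 6.89893932e-05, -4.42344582e+01, -1.78029585e+01, -6.74224589e-05,
        8.27897253e-03, -4.95997110e-07]), 'tcp_pos': array([0.21322387, 0.58674311, 0.23034021]), 'tool_rot': array([-0.40597884,  0.57987295,  0.4053187 ,  0.57848535]), 'force': array([ 0.92203891, -0.31626745, -0.79981132]), 'ft_torque': array([-0.03091513, -0.00088665, -0.00647713]), 'finger_gap': 0.9999157099980998}
top {'mtx': array([[518.461532  ,   0.        , 322.38634148],
       [  0.        , 518.461532  , 236.99367278],
       [  0.        ,   0.        ,   1.        ]]), 'origin': array([0.44784875, 0.04645148, 0.80326207]), 'attitude': array([ 0.711957  , -0.69585173,  0.0773042 , -0.05414474])}
scene {'mtx': array([[445.76698471,   0.        , 323.73183156],
       [  0.        , 445.76698471, 240.28589215],
       [  0.        ,   0.        ,   1.        ]]), 'origin': array([ 1.07975696, -0.07202268,  0.7001518 ]), 'attitude': array([ 0.74999675,  0.57451809, -0.19954239, -0.26003206])}
```

View pics/top0.png

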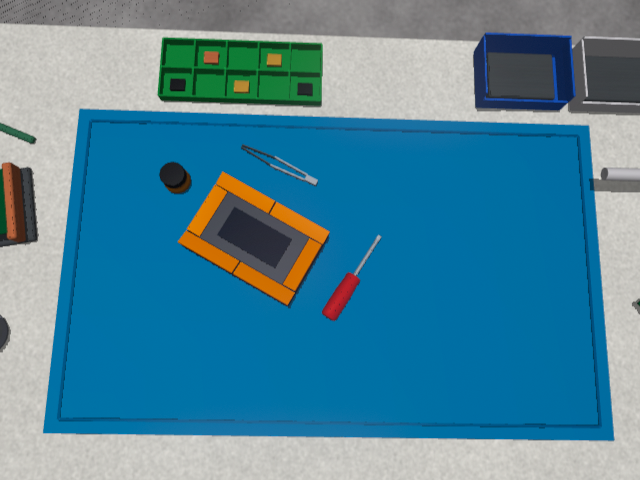

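View pics/scene0.png

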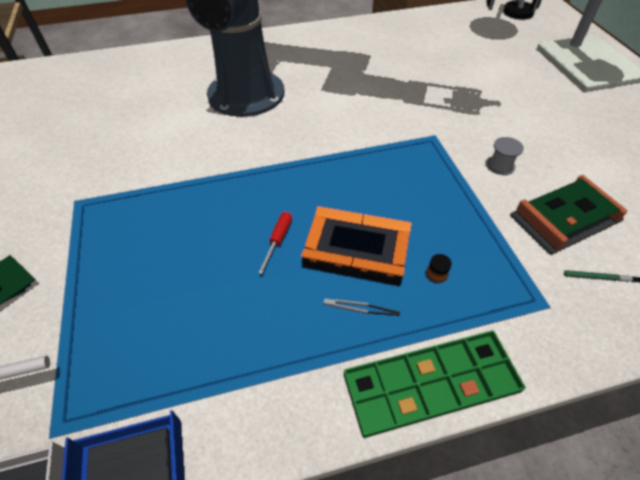

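```bash
cat > h.py <<'E'
import numpy as np, cv2
from scipy.spatial.transform import Rotation as R
from station import telemetry, optics, manip
def ray(name,uv,z,cp=None):
    c=cp or optics.camera_params(name)
    uv=np.atleast_2d(uv).astype(float)
    d=np.c_[(uv-c["mtx"][:2,2])/c["mtx"][[0,1],[0,1]],np.ones(len(uv))]
    d=R.from_quat(c["attitude"]).apply(d); o=c["origin"]
    return o+d*((z-o[2])/d[:,2])[:,None]
def orange(im):
    h=cv2.cvtColor(im,cv2.COLOR_RGB2HSV)
    m=cv2.inRange(h,(8,150,120),(24,255,255)); return m
E
python3 - <<'E'
from h import *
for n in("top","scene"):
    im=cv2.cvtColor(cv2.imread(f"pics/{n}0.png"),cv2.COLOR_BGR2RGB)
    m=orange(im)
    k,l,st,ce=cv2.connectedComponentsWithStats(cv2.morphologyEx(m,cv2.MORPH_CLOSE,np.ones((5,5))))
    x0,y0,w,h=(178,165,155,145) if n=="top" else (298,200,118,85)
    roi=np.zeros_like(m);roi[y0:y0+h,x0:x0+w]=1
    m=cv2.morphologyEx(m*roi,cv2.MORPH_CLOSE,np.ones((5,5)))
    cs,hi=cv2.findContours(m,cv2.RETR_CCOMP,cv2.CHAIN_APPROX_NONE)
    for c,hh in zip(cs,hi[0]):
        if cv2.contourArea(c)<300: continue
        inner=hh[3]>=0
        z=0.037 if inner else 0.042
        P=ray(n,c[:,0],z)[:,:2]
        r=cv2.minAreaRect((P*1000).astype(np.float32))
        print(n,"inner" if inner else "outer",r,cv2.boxPoints(r).round(0).tolist())
cp=optics.camera_params("top")
print("jar cap",ray("top",[[174,174]],.045,cp),"jar base",ray("top",[[180,188]],.003,cp))
print("tweez",ray("top",[[243,147],[316,182]],.006,cp))
print("driver",ray("top",[[379,237],[330,315],[356,277]],.012,cp))
s=telemetry.sense()
print(R.from_quat(s["tool_rot"]).as_matrix().round(3))
E
```

```text
top outer ((589.348876953125, 124.64090728759766), (187.2191162109375, 125.85615539550781), 61.54719543457031) [[489.0, 72.0], [600.0, 12.0], [689.0, 177.0], [579.0, 237.0]]
top inner ((590.156494140625, 124.81771850585938), (145.58731079101562, 87.70005798339844), 61.58523941040039) [[517.0, 82.0], [594.0, 40.0], [663.0, 168.0], [586.0, 210.0]]
scene outer ((592.5946655273438, 124.07466888427734), (184.28848266601562, 128.40353393554688), 61.59234619140625) [[492.0, 74.0], [605.0, 12.0], [693.0, 175.0], [580.0, 236.0]]
scene inner ((589.7769165039062, 125.73344421386719), (145.35218811035156, 85.92399597167969), 61.7273063659668) [[518.0, 82.0], [593.0, 41.0], [662.0, 169.0], [586.0, 210.0]]
jar cap [[0.68179846 0.24868038 0.045     ]] jar base [[0.67199028 0.2488087  0.003     ]]
tweez [[0.74237008 0.15240391 0.006     ]
 [0.68743287 0.03365989 0.006     ]]
driver [[ 0.5995344  -0.06644456  0.012     ]
 [ 0.47755465  0.00801965  0.012     ]
 [ 0.53610532 -0.03095158  0.012     ]]
[[-0.001 -0.94   0.342]
 [-0.002  0.342  0.94 ]
 [-1.     0.    -0.002]]
```

Request:
step_arm:
  commands:
    - [0.005, -0.02, -0.01, 0.02]
    - [0.01, -0.05, -0.02, 0.04]
    - [0.02, -0.085, -0.035, 0.06]
    - [0.03, -0.12, -0.05, 0.08]
    - [0.04, -0.155, -0.065, 0.1]
    - [0.045, -0.19, -0.08, 0.12]
    - [0.05, -0.225, -0.095, 0.14]
    - [0.05, -0.26, -0.11, 0.147]
  jaw: 0

```text
t: 0.77
tcp_pos: [0.4201, 0.3925, 0.179]
tool_rot: [-0.362, 0.609, 0.361, 0.606]
force: [0.9, -0.3, 0.5]
finger_gap: -0.003
```

```bash
cat >> h.py <<'E'
C=np.array([.590,.1252]); ty=np.array([np.cos(np.radians(61.6)),np.sin(np.radians(61.6))]); tx=np.array([ty[1],-ty[0]])
PP=dict(left_end=(0,.088),far_left=(.058,.0475),far_right=(.058,-.0475),right_end=(0,-.088),near_right=(-.058,-.0475),near_left=(-.058,.0475))
def tell(target=None,z=None):
    s=telemetry.sense();M=R.from_quat(s["tool_rot"]).as_matrix()
    a=np.degrees(np.arctan2(M[1,2],M[0,2]))
    p=s["tcp_pos"];d=p[:2]-C
    print("t",round(s["t"],2),"tcp",p.round(4),"tablet xy",(d@tx).round(4),(d@ty).round(4),"F",s["force"].round(1),"gap",round(s["finger_gap"],3),"ang",a.round(2),"q",s["q"].round(2))
    print("turn needed",np.radians(a-61.6).round(3),"tilt",M[:,0].round(3))
    if target:
        g=np.r_[C+PP[target][0]*tx+PP[target][1]*ty,z]
        print(target,"tool shift",(M.T@(g-p)).round(4))
E
python3 -c "
from h import *
tell('left_end',.08)"
```

```text
t 0.77 tcp [0.4201 0.3925 0.179 ] tablet xy -0.2766 0.1543 F [ 0.9 -0.3  0.5] gap -0.003 ang 61.56 q [ 0.56  0.53  1.61 -0.    1.01 -0.52]
turn needed -0.001 tilt [-0.004 -0.003 -1.   ]
left_end tool shift [ 0.0989 -0.2768 -0.0656]
```

Request:
step_arm:
  commands:
    - [0.01, -0.035, -0.01, 0]
    - [0.02, -0.07, -0.02, 0]
    - [0.035, -0.11, -0.03, 0]
    - [0.05, -0.15, -0.04, 0]
    - [0.065, -0.19, -0.05, 0]
    - [0.08, -0.23, -0.06, 0]
    - [0.095, -0.265, -0.066, 0]
    - [0.099, -0.277, -0.066, 0]

```text
t: 1.43
tcp_pos: [0.6346, 0.1978, 0.0773]
tool_rot: [-0.361, 0.61, 0.36, 0.606]
force: [0.4, 0.1, -0.6]
finger_gap: 0.001
```

```bash
python3 -c "
from h import *
for n in('top','scene','wrist'):
    cv2.imwrite(f'pics/{n}1.png',optics.snapshot(n)[:,:,::-1])
tell('left_end',.045)
a=[cv2.imread(f'pics/{n}1.png') for n in('scene','wrist')]
cv2.imwrite('pics/c1.png',cv2.resize(np.hstack([a[0][150:350,200:500],a[1][::2,::2][:200,:300]]),None,fx=1.33,fy=1.33))
"
```

```text
t 1.58 tcp [0.632  0.2007 0.0784] tablet xy 0.0011 0.0864 F [-0.4  0.9 -0.2] gap -0.001 ang 61.39 q [ 0.14  0.76  1.44 -0.    0.95 -0.93]
turn needed -0.004 tilt [-0.006 -0.003 -1.   ]
left_end tool shift [0.0334 0.001  0.0018]
```

View pics/c1.png

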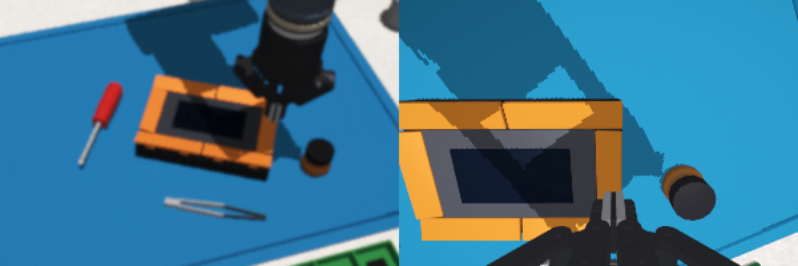

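View pics/wrist1.png

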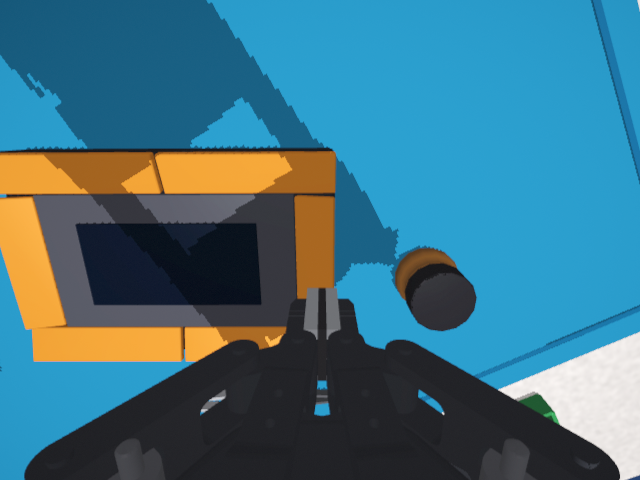

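Request:
step_arm:
  commands:
    - [0.012, 0.001, 0.002, 0]
    - [0.022, 0.001, 0.002, 0]
    - [0.03, 0.001, 0.002, 0]
    - [0.034, 0.001, 0.002, 0]
    - [0.037, 0.001, 0.002, 0]
    - [0.039, 0.001, 0.002, 0]
    - [0.041, 0.001, 0.002, 0]
    - [0.041, 0.001, 0.002, 0]

```text
t: 2.25
tcp_pos: [0.6318, 0.2032, 0.0373]
tool_rot: [-0.361, 0.61, 0.361, 0.606]
force: [0.6, -0.1, 0.8]
finger_gap: -0.002
```

```bash
python3 -c "
from h import *
tell('left_end',.036)
"
```

```text
t 2.25 tcp [0.6318 0.2032 0.0373] tablet xy -0.0003 0.0885 F [ 0.6 -0.1  0.8] gap -0.002 ang 61.44 q [ 0.14  0.82  1.45 -0.    0.87 -0.93]
turn needed -0.003 tilt [-0.006 -0.004 -1.   ]
left_end tool shift [ 0.0013 -0.0003 -0.0005]
```

Request:
step_arm:
  commands:
    - [0.001, 0, 0, 0]
    - [0.002, 0, 0, 0]
    - [0.002, 0, 0, 0]

```text
t: 2.5
tcp_pos: [0.6321, 0.2032, 0.037]
tool_rot: [-0.362, 0.61, 0.361, 0.606]
force: [-2.2, 0.4, 8.6]
finger_gap: 0.004
```

Request:
step_arm:
  commands:
    - [-0.015, 0, 0, 0]
    - [-0.025, -0.01, -0.006, 0]
    - [-0.025, -0.03, -0.02, 0]
    - [-0.025, -0.05, -0.034, 0]
    - [-0.025, -0.058, -0.041, 0]
    - [-0.022, -0.058, -0.041, 0]
    - [-0.015, -0.058, -0.041, 0]
    - [-0.01, -0.058, -0.041, 0]

```text
t: 3.17
tcp_pos: [0.6624, 0.14, 0.046]
tool_rot: [-0.361, 0.61, 0.361, 0.605]
force: [0.4, -0.4, -0.4]
finger_gap: 0.004
```

```bash
python3 -c "
from h import *
tell('far_left',.037)
"
```

```text
t 3.17 tcp [0.6624 0.14   0.046 ] tablet xy 0.0567 0.0475 F [ 0.4 -0.4 -0.4] gap 0.004 ang 61.45 q [ 0.04  0.82  1.41 -0.    0.91 -1.03]
turn needed -0.003 tilt [-0.007 -0.003 -1.   ]
far_left tool shift [ 0.009  -0.0013  0.0001]
```

Request:
step_arm:
  commands:
    - [0.003, -0.001, 0, 0]
    - [0.006, -0.001, 0, 0]
    - [0.008, -0.001, 0, 0]
    - [0.009, -0.001, 0, 0]
    - [0.01, -0.001, 0, 0]
    - [0.011, -0.001, 0, 0]
    - [0.011, -0.001, 0, 0]

```text
t: 3.75
tcp_pos: [0.6627, 0.1405, 0.0369]
tool_rot: [-0.361, 0.61, 0.362, 0.605]
force: [-3.4, -0.9, 12.0]
finger_gap: -0.0
```

Two sections are down and rigid at the flush height. Next is far_right, 95 mm along tablet −y.

Request:
step_arm:
  commands:
    - [-0.015, 0, 0, 0]
    - [-0.025, 0, -0.015, 0]
    - [-0.025, 0, -0.045, 0]
    - [-0.025, 0, -0.075, 0]
    - [-0.025, 0, -0.095, 0]
    - [-0.022, 0, -0.095, 0]
    - [-0.015, 0, -0.095, 0]
    - [-0.01, 0, -0.095, 0]

```text
t: 4.42
tcp_pos: [0.6176, 0.0572, 0.047]
tool_rot: [-0.361, 0.61, 0.362, 0.605]
force: [0.5, 0.4, 0.1]
finger_gap: -0.001
```

```bash
python3 -c "
from h import *
tell('far_right',.037)
"
```

```text
t 4.42 tcp [0.6176 0.0572 0.047 ] tablet xy 0.0566 -0.0468 F [0.5 0.4 0.1] gap -0.001 ang 61.5 q [-0.09  0.77  1.57 -0.    0.81 -1.16]
turn needed -0.002 tilt [-0.007 -0.003 -1.   ]
far_right tool shift [ 0.01   -0.0014 -0.0007]
```

Request:
step_arm:
  commands:
    - [0.003, -0.001, -0.001, 0]
    - [0.006, -0.001, -0.001, 0]
    - [0.008, -0.001, -0.001, 0]
    - [0.01, -0.001, -0.001, 0]
    - [0.011, -0.001, -0.001, 0]
    - [0.012, -0.001, -0.001, 0]
    - [0.012, -0.001, -0.001, 0]

```text
t: 5.0
tcp_pos: [0.6185, 0.0565, 0.0369]
tool_rot: [-0.362, 0.61, 0.362, 0.605]
force: [-2.3, -0.0, 12.4]
finger_gap: -0.0
```

Request:
step_arm:
  commands:
    - [-0.015, 0, 0, 0]
    - [-0.025, 0.01, -0.007, 0]
    - [-0.025, 0.03, -0.022, 0]
    - [-0.025, 0.05, -0.036, 0]
    - [-0.025, 0.057, -0.041, 0]
    - [-0.022, 0.057, -0.041, 0]
    - [-0.015, 0.057, -0.041, 0]
    - [-0.01, 0.057, -0.041, 0]

```text
t: 5.67
tcp_pos: [0.551, 0.0476, 0.0467]
tool_rot: [-0.362, 0.609, 0.362, 0.606]
force: [-0.1, -0.1, 1.0]
finger_gap: -0.0
```

```bash
python3 -c "
from h import *
tell('right_end',.037)
"
```

```text
t 5.67 tcp [0.551  0.0476 0.0467] tablet xy 0.0026 -0.0868 F [-0.1 -0.1  1. ] gap -0.0 ang 61.57 q [-0.11  0.71  1.75 -0.01  0.68 -1.18]
turn needed -0.0 tilt [-0.003 -0.003 -1.   ]
right_end tool shift [ 0.0097  0.0026 -0.0012]
```

Request:
step_arm:
  commands:
    - [0.003, 0.002, -0.001, 0]
    - [0.006, 0.002, -0.001, 0]
    - [0.008, 0.002, -0.001, 0]
    - [0.01, 0.002, -0.001, 0]
    - [0.011, 0.002, -0.001, 0]
    - [0.012, 0.002, -0.001, 0]
    - [0.012, 0.002, -0.001, 0]

```text
t: 6.25
tcp_pos: [0.5499, 0.0476, 0.0368]
tool_rot: [-0.363, 0.608, 0.361, 0.607]
force: [-3.1, -0.7, 18.5]
finger_gap: -0.002
```

Request:
step_arm:
  commands:
    - [-0.015, 0, 0, 0]
    - [-0.025, 0.01, 0.007, 0]
    - [-0.025, 0.03, 0.022, 0]
    - [-0.025, 0.05, 0.036, 0]
    - [-0.025, 0.058, 0.041, 0]
    - [-0.022, 0.058, 0.041, 0]
    - [-0.015, 0.058, 0.041, 0]
    - [-0.01, 0.058, 0.041, 0]

```text
t: 6.92
tcp_pos: [0.5191, 0.1109, 0.0458]
tool_rot: [-0.363, 0.608, 0.361, 0.607]
force: [0.2, 0.4, 0.2]
finger_gap: -0.003
```

```bash
python3 -c "
from h import *
tell('near_right',.037)
"
```

```text
t 6.92 tcp [0.5191 0.1109 0.0458] tablet xy -0.0556 -0.0463 F [0.2 0.4 0.2] gap -0.003 ang 61.59 q [ 0.    0.7   1.81 -0.01  0.64 -1.07]
turn needed -0.0 tilt [ 0.    -0.004 -1.   ]
near_right tool shift [ 0.0088  0.0025 -0.0012]
```

Request:
step_arm:
  commands:
    - [0.003, 0.002, -0.001, 0]
    - [0.006, 0.002, -0.001, 0]
    - [0.008, 0.002, -0.001, 0]
    - [0.009, 0.002, -0.001, 0]
    - [0.01, 0.002, -0.001, 0]
    - [0.011, 0.002, -0.001, 0]
    - [0.011, 0.002, -0.001, 0]

```text
t: 7.5
tcp_pos: [0.5172, 0.1103, 0.0368]
tool_rot: [-0.363, 0.608, 0.36, 0.607]
force: [-3.3, -0.0, 19.7]
finger_gap: 0.002
```

Request:
step_arm:
  commands:
    - [-0.015, 0, 0, 0]
    - [-0.025, 0, 0.015, 0]
    - [-0.025, 0, 0.045, 0]
    - [-0.025, 0, 0.075, 0]
    - [-0.025, 0, 0.095, 0]
    - [-0.022, 0, 0.095, 0]
    - [-0.015, 0, 0.095, 0]
    - [-0.01, 0, 0.095, 0]

```text
t: 8.17
tcp_pos: [0.5615, 0.1928, 0.0452]
tool_rot: [-0.363, 0.609, 0.36, 0.606]
force: [-1.5, 0.1, 0.0]
finger_gap: 0.0
```

```bash
python3 -c "
from h import *
tell('near_left',.037)
"
```

```text
t 8.17 tcp [0.5615 0.1928 0.0452] tablet xy -0.0572 0.0459 F [-1.5  0.1  0. ] gap 0.0 ang 61.52 q [ 0.14  0.75  1.64 -0.01  0.75 -0.92]
turn needed -0.001 tilt [-0.001 -0.005 -1.   ]
near_left tool shift [0.0082 0.0008 0.0016]
```

Request:
step_arm:
  commands:
    - [0.003, 0.001, 0.001, 0]
    - [0.006, 0.001, 0.001, 0]
    - [0.008, 0.001, 0.001, 0]
    - [0.009, 0.001, 0.001, 0]
    - [0.01, 0.001, 0.001, 0]
    - [0.01, 0.001, 0.001, 0]

```text
t: 8.67
tcp_pos: [0.5598, 0.193, 0.0368]
tool_rot: [-0.362, 0.61, 0.36, 0.606]
force: [-5.6, -0.9, 15.4]
finger_gap: 0.004
```

Request:
step_arm:
  commands:
    - [-0.02, 0, 0, 0]
    - [-0.05, 0, 0, 0]
    - [-0.085, 0.02, 0, 0]
    - [-0.12, 0.05, 0.02, 0]
    - [-0.15, 0.08, 0.05, 0]
    - [-0.16, 0.11, 0.08, 0]
    - [-0.16, 0.14, 0.11, 0]
    - [-0.16, 0.15, 0.13, 0]

```text
t: 9.33
tcp_pos: [0.4894, 0.38, 0.1974]
tool_rot: [-0.362, 0.61, 0.36, 0.606]
force: [1.4, -1.1, 0.2]
finger_gap: 0.003
```

```bash
python3 -c "
from h import *
tell()
a=optics.snapshot('top');b=optics.snapshot('scene')
cv2.imwrite('pics/top2.png',a[:,:,::-1])
cv2.imwrite('pics/c2.png',cv2.resize(b[150:350,240:480,::-1],None,fx=3,fy=3))
"
```

```text
t 9.33 tcp [0.4894 0.38   0.1974] tablet xy -0.2097 0.1763 F [ 1.4 -1.1  0.2] gap 0.003 ang 61.37 q [ 0.48  0.56  1.48 -0.    1.11 -0.59]
turn needed -0.004 tilt [-0.003 -0.005 -1.   ]
```

View pics/top2.png

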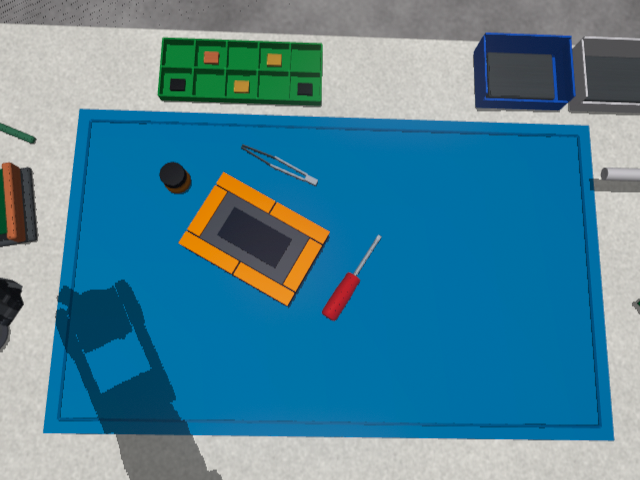

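View pics/c2.png

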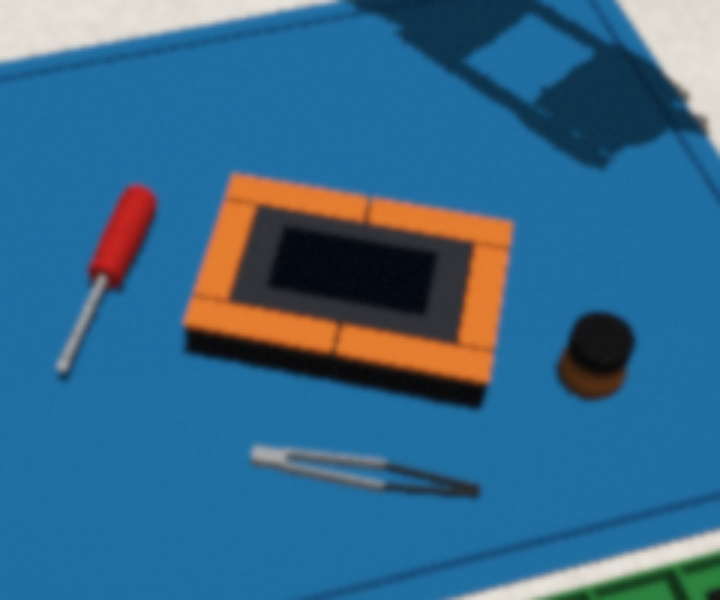

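Both pictures show all six sections flush, with closed corners. The tablet (top view, about 254,238), jar (175,178), tweezers (280,165) and driver (352,280) are where they were at the start, and the arm is clear.

```bash
python3 -c "
from station import manip
print(manip.sign_off())"
```

```text
the job is handed in; nothing more can be done
None
```

I pressed all six rim sections shut with closed fingertips, in this order: left_end, far_left, far_right, right_end, near_right, near_left. I then backed the arm off and handed the job in at about 9.4 s.

- **Sections shut:** each section stopped hard at a fingertip height of 36.8–37.0 mm, against about 37 mm expected for the flush face. The upward force at that stop was 9–20 N, and I never pressed on the display glass.
- **Last pictures:** the final top and scene views show the rim flush with closed corners. By eye, the tablet, jar, screwdriver and tweezers have not moved.
- **Not measured:** I judged the sections shut from fingertip height, force and the pictures, because the hinge angles are not readable directly. No check failed or disagreed, and the hand-in gave no verdict.

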